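# Open the double-latched cutter case

### The job

Open the blue-lidded cutter case so that the lino gouges can be taken out: slide the yellow bolt clear to the left, raise the lid a little by the bolt until the red safety catch comes up out of its slot, then push the catch over to the right to free the lid. Lift the lid until it stands well open (half-way to upright or more) and let go of it.

Things in the scene. Friction and masses are not known exactly. Their poses are not given: they have to be found in the camera images.
- case: Dark steel case, fixed, with hinged blue lid. Origin under the tray's middle (3.5 mm over the table); x from its front to the hinges, y to the left (seen from the front), z up. Hinge line along y at x 80, z 74 mm. Front block x -155 to -85, y +-130, 74 high; shut lid's top z 82. Steel bracket over the bolt's tongue: x -115 to -91, y 47 to 63, top z 96.
- lid (a joint): Lid angle, rad: 0 shut, grows as the front edge rises, to 1.3. Stiff hinge (0.55 N m friction; lid about 0.3 kg): it stays where it is left. The bolt holds it shut; with the bolt drawn, the red catch stops it at 0.21 until pushed over.
- bolt_tab (a point): Primary bolt: upright yellow tab on the lid, 10 mm thick (y), 18 long (x); top 12 above this point, 20 mm wide foot from 22 below, lid face 27 below. Shut: x -55, z 109 in the case's frame, y 55 to 59 at the start. Slides to the case's +y, to y 83 (1.5 N friction, stays put); frees the lid from y 70 on. Turns with the lid; strong enough to lift it by.
- catch_tab (a point): Secondary catch: upright red tab, 10 mm thick (y), 16 long (x); top 9 above this point, bottom 22 below. Lid shut: sunk in the front block's slot, x -112, y -55, z 60 in the case's frame. Rises with the lid: at 0.2 rad 32 mm out of the block, sides free. Slides to the case's -y, to y -83 (1.5 N friction, stays put); frees the lid from y -70 on. The lid can be lifted by it.

How it is judged (in metres and radians):
On the way, in this order (a step that is already met when the one before it is completed fails the run):
1. the yellow bolt is drawn, to beyond y = +68 mm in the case's frame (y of bolt_tab in the frame of case above 0.068 m), for 0.1 s.
2. the lid is ajar (0.14 to 0.26 rad), still held by the catch (value of joint lid between 0.14 and 0.26 rad and y of catch_tab in the frame of case above -0.064 m), for 0.2 s.
3. the red catch is pushed over, to beyond y = -68 mm in the case's frame (y of catch_tab in the frame of case below -0.068 m), for 0.1 s.
At the end, for the whole second after the job is handed in: The lid stands open by itself at more than 0.7 rad (40 degrees), at rest (under 0.05 rad/s) (value of joint lid above 0.7 rad and velocity of joint lid between -0.05 and 0.05 rad/s); the robot touches nothing.
It also fails if it takes over 51 s, if anything falls off the work surface, if the arm or the gripper's body presses on something with over 40 N, if the wrist force passes 120 N, or if a joint passes its speed limit or range.

### The arm

A 6-joint arm with a two-finger parallel gripper is mounted at the origin on a cart in front of the work surface, level with it; the furniture and walls round the work are solid. World frame = base frame: x ahead of the robot, y to its left, z up, the work surface at z = 0. Lengths are in mm, angles in rad, forces in N, time in s.
With the tool pointing down it reaches from about 275 to 750 mm from the base axis. Payload 10.2 kg.
Tool frame: the origin (TCP) lies between the finger pads; the fingertips stand 17 mm ahead of it and the grasp point (between the pads) lies 2 mm behind it (tips_ahead is the distance from the TCP to the fingertips, in mm); z points along the fingers, y is the line along which they close (so a half turn about z gives the same grasp; the last joint's range is limited). The gripper opens to 85 mm and grips with 20 to 120 N. Pads are 22 mm wide; open, the fingers measure 114 mm over their backs; the gripper's body (76 mm by 85 mm) begins 54 mm behind the grasp point. The pads swing forward as they close: fully open they stand 13 mm farther back than shut.
Start: joints at [-1.438, 0.313, 1.498, -0, 1.331, -0.223], TCP at [182.866, -492.129, 248.294] pointing down, gripper open.
Joint ranges: [-2.94, 2.94], [-0.97, 2.17], [0.19, 2.56], [-1.23, 4.37], [0.02, 3.11], [-2.88, 2.88]. Speed limits (rad/s): [2.39, 2.39, 3.01, 3.14, 3.14, 3.14].

### API

Orientations are given as a unit quaternion [w, x, y, z].
In Python, from rig import sense, capture, finish_job, boxes_of, tips_ahead gives the robot as it stands.
- The arm moves only by the tool drive_tool, never from a script. Its argument "commands" is text: rows parted by semicolons, each of 7 numbers parted by spaces: the shift along the world's x, y, z in units of 0.1 m (1.0 is 0.1 m), then the turn, a rotation vector about the world's x, y, z in units of pi/4 rad (1.0 is pi/4 rad), then the opening in per cent of the stroke, from 0 (shut) to 100 (fully open). A call has 1 to 20 rows; each row shifts and turns the commanded pose from where the row before left it; what a row does not reach is not made up. A row lasts 1/12 s, in which the tool goes at most 41.7 mm and 7.16 degrees, less where a joint would pass 70% of its speed; a pose out of reach is approached as far as the arm can. A call with a number of a shift or a turn outside -1 to 1 is refused whole. A call with a gripper value outside its range is refused whole. The fingers move at their own pace and stop on an object; "force" is the grip in N (left out, the last holds). Time passes only in rows, so rows that do not move let the fingers close. It gives the time, the measured TCP pose, the force, the opening and the grip force at its end, in the units of the state.
- sense(): the state, without advancing time (a new reading comes with each control period).
- capture(name): name is "side" or "top"; returns a dict with "pixels" (480x640x3 uint8, blue, green, red), "fov_y" (degrees; the focal length in pixels is half the picture's height over the tangent of half this angle, whatever the lens; pixels are square), "cx", "cy" (the principal point, pixels), "position" and "attitude" of the camera in the world. Camera axes: x right, y down, z forward; pixel columns grow to the right and rows downward; lengths in mm; the calibration is good to about 2 mm. A picture is of the moment at which its call begins. There is no depth.
- finish_job(): hands the job in; it is judged then, once.
Trained networks look in a picture, given as the dict that the camera call returned (one of the last four; its "shot" number tells which), for a name from the list of things; names that differ only in an ending like _2 or _b are one class to them, and where a whole thing is asked for, a point or a joint stands for the part that bears it (a point fixed in the world has none). Each returns a list of dicts, best first, with "confidence" (0 to 1); they miss things now and then, are a little off and sometimes report something else, mostly with a low value. They report only what shows in the picture. A call takes as long as a camera call.
- boxes_of(picture, name): "position" ([column, row] in pixels, amid what is visible of it).
The state is a dict: "time_s": time; "joints": joint angles; "dq": joint speeds; "tau": joint torques, N m; "eef_pos": TCP position; "ee_rot": TCP orientation; "force": force on the tool from outside, world axes, zero at the start; "wrist_torque": the same for the moment, N m; "grip_width": opening from 0.0 (shut) to 1.0 (fully open); "grip_force": force on a finger pad.
Only numpy, scipy, OpenCV 4.12 (cv2) and the standard library are available. Lean on these libraries where they do the work, as an engineer would, in place of code of your own. Each camera call takes 0.05 s, during which the arm holds its last target. There are 200 camera calls.

## Working session

There is one attempt and no reset: what is moved stays moved. The work goes in short steps, Python scripts to look and compute and a tool call to move; the robot and the scene stay as the last step left them, time stands still between calls to the robot, and variables do not carry over. Pictures are saved under pics/ and viewed, at most 10 in all, crops included, and the job is handed in when it is done.

Besides the shell and the picture viewer there is one more tool, called after ">>>" as name(argument=value, ...), one argument or row to a line, values as JSON. drive_tool: Moves the arm, as the interface text tells. Shifts and turns lie within -1 to 1; 1 stands for 0.1 m of shift or pi/4 rad of turn. Its arguments: {"type":"object","properties":{"commands":{"type":"string"},"force":{"type":"number"}},"required":["commands"]}

```bash
mkdir -p pics
python3 - <<'E'
from rig import *
import cv2
s=sense();print(s['eef_pos'],s['ee_rot'],s['grip_width'],tips_ahead if not callable(tips_ahead) else tips_ahead())
for n in("top","side"):
    p=capture(n);cv2.imwrite(f"pics/{n}1.png",p["pixels"])
    print(n,{k:p[k] for k in p if k!="pixels"})
    for o in("case","lid","bolt_tab","catch_tab"):print(o,[(b['position'],b['confidence']) for b in boxes_of(p,o)[:3]])
E
```

```text
[ 182.82948031 -491.88216114  247.71894038] [-6.54569204e-04  9.84215286e-01  1.76974127e-01  2.92530800e-05] 1.0013837179788192 17.0
top {'fov_y': 51.353268701833315, 'cx': 311.6235182330896, 'cy': 236.74936496367854, 'position': array([430.64409314,   7.59420142, 932.58291599]), 'attitude': array([ 0.07565081, -0.69368719,  0.71394578, -0.05793496]), 'shot': 1}
case [([283.7, 257.4], 0.7)]
lid [([282.2, 242.7], 0.73)]
bolt_tab [([257.9, 282.2], 0.78)]
catch_tab []
side {'fov_y': 45.12138281522498, 'cx': 309.94351009514736, 'cy': 236.08334336842918, 'position': array([247.81318734, 672.8842707 , 524.31521069]), 'attitude': array([ 0.11395475, -0.21095205,  0.84446886, -0.47894248]), 'shot': 2}
case [([309.2, 292.5], 0.55)]
lid [([290.0, 267.3], 0.82)]
bolt_tab [([322.5, 278.3], 0.62)]
catch_tab []
```

```bash
ls
```

```text
pics
```

View pics/top1.png

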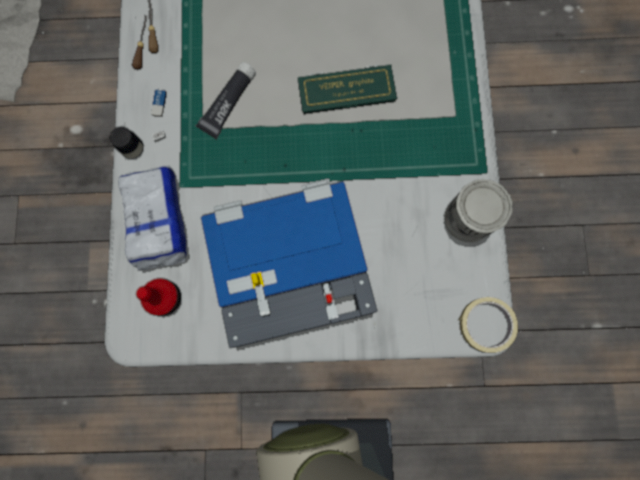

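View pics/side1.png

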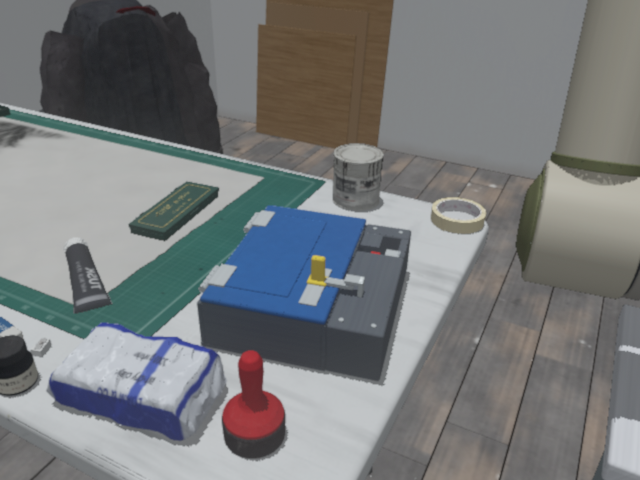

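```bash
cat > h.py <<'E'
import numpy as np
from scipy.spatial.transform import Rotation as R
from scipy.optimize import least_squares
def proj(p,P):
    q=p["attitude"];f=240/np.tan(np.radians(p["fov_y"]/2))
    c=R.from_quat([q[1],q[2],q[3],q[0]]).inv().apply(np.atleast_2d(P)-p["position"])
    return np.c_[p["cx"]+f*c[:,0]/c[:,2],p["cy"]+f*c[:,1]/c[:,2]]
def toworld(x,P):
    return R.from_euler('z',x[2]).apply(np.atleast_2d(P))+[x[0],x[1],3.5]
E
python3 - <<'E'
from h import *; from rig import capture
t=capture("top");s=capture("side")
# (cam, case point, pixel)
T=[((-155,130,74),(231,348)),((-155,-130,74),(377,312)),((-55,57,121),(258,275.5)),((-112,-55,69),(329,298)),((-85,130,82),(219,306)),((-85,-130,82),(368,272))]
S=[((-55,57,121),(319,257)),((-155,-130,74),(411,230))]
def res(x):
    a=proj(t,toworld(x,[k[0] for k in T]))-[k[1] for k in T]
    b=proj(s,toworld(x,[k[0] for k in S]))-[k[1] for k in S]
    return np.r_[a,b].ravel()
r=least_squares(res,[450,50,0.2],x_scale=[100,100,.1],loss='soft_l1')
print(r.x,res(r.x).reshape(-1,2).round(1))
for n,P in dict(bolt=(-55,57,109),catch0=(-112,-55,60),hinge=(80,0,74),br=(-103,55,96)).items():print(n,toworld(r.x,P).round(1))
E
```

```text
[5.87266533e+02 7.63998174e+01 2.03303264e-01] [[-3.  -0.2]
 [ 1.3  0. ]
 [-3.8  1.5]
 [ 0.1 -0.4]
 [ 0.   0.6]
 [ 0.3 -0.6]
 [-0.9 -0.9]
 [ 1.5 -1.3]]
bolt [[521.9 121.1 112.5]]
catch0 [[ 4.887e+02 -1.000e-01  6.350e+01]]
hinge [[665.6  92.6  77.5]]
br [[475.3 109.5  99.5]]
```

>>> drive_tool(
  commands="0.188 0.34 -0.027 0 0 -0.011 50;0.188 0.34 -0.027 0 0 -0.011 50;0.188 0.34 -0.027 0 0 -0.011 50;0.188 0.34 -0.027 0 0 -0.011 50;0.188 0.34 -0.027 0 0 -0.011 50;0.188 0.34 -0.027 0 0 -0.011 50;0.188 0.34 -0.027 0 0 -0.011 50;0.188 0.34 -0.027 0 0 -0.011 50;0.188 0.34 -0.027 0 0 -0.011 50;0.188 0.34 -0.027 0 0 -0.011 50;0.188 0.34 -0.027 0 0 -0.011 50;0.188 0.34 -0.027 0 0 -0.011 50;0.188 0.34 -0.027 0 0 -0.011 50;0.188 0.34 -0.027 0 0 -0.011 50;0.188 0.34 -0.027 0 0 -0.011 50;0.188 0.34 -0.027 0 0 -0.011 50;0.188 0.34 -0.027 0 0 -0.011 50;0.188 0.34 -0.027 0 0 -0.011 50;0 0 0 0 0 0 50",
  force=40,
)

```text
time_s: 2.18
eef_pos: [522.7, 124.6, 198.8]
ee_rot: [-0.001, 0.995, 0.102, 0.0]
force: [0.1, 0.5, -0.4]
grip_width: 0.503
grip_force: 0.0
```

>>> drive_tool(
  commands="0 -0.05 -0.3 0 0 0 50;0 0 -0.2 0 0 0 50;0 0 0 0 0 0 50;0 0 0 0 0 0 50",
)

```text
time_s: 2.52
eef_pos: [521.1, 114.7, 149.7]
ee_rot: [-0.0, 0.995, 0.1, -0.001]
force: [-0.3, -0.6, 1.5]
grip_width: 0.499
grip_force: 0.0
```

Run:
```python
from rig import *;import cv2
from h import *
p=capture("side");i=p["pixels"]
cv2.imwrite("pics/s2.png",cv2.resize(i[160:340,220:440],None,fx=3,fy=3,interpolation=cv2.INTER_CUBIC))
s=sense();print(s['eef_pos']);print(proj(p,[s['eef_pos']-np.array([0,0,17]),[522,121,124.5]]))
```

```text
[521.68428948 114.69997731 150.72953248]
[[320.69967636 247.58799585]
 [318.10117876 255.9917441 ]]
```

View pics/s2.png

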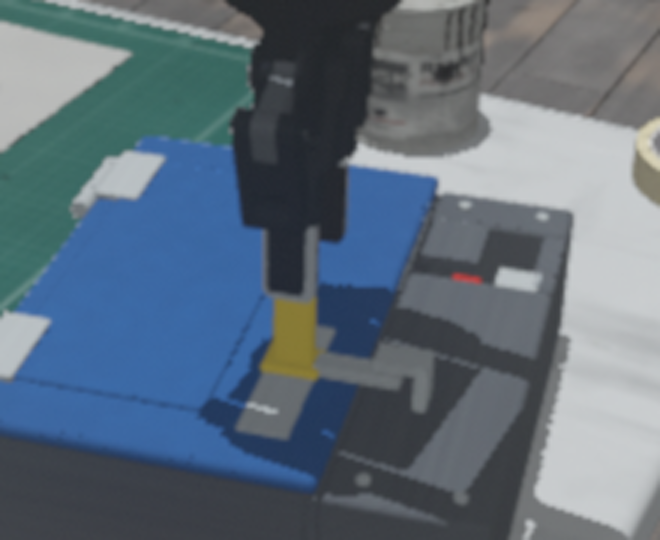

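The near finger hangs right in front of the yellow tab (crop about 292,290), so the two line up and I can descend and grip.

>>> drive_tool(
  commands="0 0.02 -0.2 0 0 0 50;0 0 -0.17 0 0 0 50;0 0 0 0 0 0 50;0 0 0 0 0 0 0;0 0 0 0 0 0 0;0 0 0 0 0 0 0;0 0 0 0 0 0 0;0 0 0 0 0 0 0;0 0 0 0 0 0 0;0 0 0 0 0 0 0",
)

```text
time_s: 3.4
eef_pos: [521.9, 118.0, 114.6]
ee_rot: [-0.001, 0.995, 0.1, 0.002]
force: [-2.1, 7.2, 4.7]
grip_width: 0.106
grip_force: 43.2
```

>>> drive_tool(
  commands="-0.008 0.039 0 0 0 0 0;-0.008 0.039 0 0 0 0 0;-0.008 0.039 0 0 0 0 0;-0.008 0.039 0 0 0 0 0;-0.008 0.039 0 0 0 0 0;-0.006 0.029 0 0 0 0 0;0 0 0 0 0 0 0;0 0 0 0 0 0 0",
)

```text
time_s: 4.07
eef_pos: [517.3, 139.6, 114.6]
ee_rot: [0.0, 0.995, 0.1, 0.001]
force: [-3.0, 0.7, 6.9]
grip_width: 0.108
grip_force: 43.5
```

>>> drive_tool(
  commands="0.0157 0.0032 0.0475 -0.0092 0.0447 0 0;0.0157 0.0032 0.0475 -0.0092 0.0447 0 0;0.0157 0.0032 0.0475 -0.0092 0.0447 0 0;0.0203 0.0042 0.046 -0.0092 0.0447 0 0;0.0203 0.0042 0.046 -0.0092 0.0447 0 0;0.0203 0.0042 0.046 -0.0092 0.0447 0 0;0 0 0 0 0 0 0;0 0 0 0 0 0 0;0 0 0 0 0 0 0",
)

```text
time_s: 4.82
eef_pos: [527.7, 141.6, 141.5]
ee_rot: [0.011, 0.989, 0.099, -0.105]
force: [-1.6, 0.6, 4.6]
grip_width: 0.108
grip_force: 43.2
```

Run:
```python
from rig import *;import cv2
p=capture("side");i=p["pixels"]
cv2.imwrite("pics/s3.png",cv2.resize(i[160:340,220:440],None,fx=3,fy=3,interpolation=cv2.INTER_CUBIC))
print([(b['position'],b['confidence']) for b in boxes_of(p,'catch_tab')])
```

```text
[([371.8, 242.0], 0.78)]
```

View pics/s3.png

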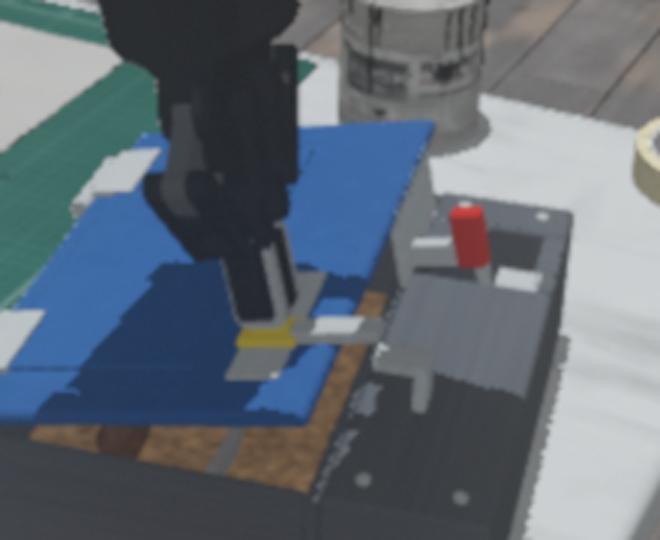

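The lid is ajar by about 0.2 rad. The red catch stands out of its slot (crop about 470,235), so I'll release the bolt and go to the catch.

>>> drive_tool(
  commands="0 0 0 0 0 0 50;0 0 0 0 0 0 50;0 0 0 0 0 0 50;0 0 0 0 0 0 50;0 0 0 0 0 0 50;0.033 0.007 0.163 0 0 0 50;0.033 0.007 0.163 0 0 0 50;0.033 0.007 0.163 0 0 0 50;-0.067 -0.281 -0.031 0 0 0 50;-0.067 -0.281 -0.031 0 0 0 50;-0.067 -0.281 -0.031 0 0 0 50;-0.067 -0.281 -0.031 0 0 0 50;-0.067 -0.281 -0.031 0 0 0 50;0 0 0 0 0 0 50;0 0 0 0 0 0 50",
)

```text
time_s: 6.17
eef_pos: [503.7, 2.1, 174.1]
ee_rot: [0.011, 0.989, 0.098, -0.107]
force: [-0.3, 0.9, -0.5]
grip_width: 0.496
grip_force: 0.0
```

Run:
```python
from rig import *;import cv2
from h import *
p=capture("side");i=p["pixels"]
cv2.imwrite("pics/s4.png",cv2.resize(i[130:310,260:480],None,fx=3,fy=3,interpolation=cv2.INTER_CUBIC))
s=sense();print(s['eef_pos'],[(b['position'],b['confidence']) for b in boxes_of(p,'catch_tab')])
x=[587.3,76.4,.2033]
for th in(.17,.2,.22):
  c,k=np.cos(th),np.sin(th)
  f=lambda a,b,y:toworld(x,[80+a*c+b*k,y,74-a*k+b*c])
  print(th,proj(p,f(-192,-14,-55)).round(1),proj(p,f(-192,-5,-55)).round(1),proj(p,f(-135,47,80)).round(1))
```

```text
[503.94645348   3.02588969 174.21338574] [([372.3, 242.3], 0.58)]
0.17 [[376.6 238.2]] [[376.  232.7]] [[305.6 249.4]]
0.2 [[376.4 234.7]] [[375.6 229.1]] [[304.  246.5]]
0.22 [[376.3 232.3]] [[375.3 226.8]] [[302.8 244.6]]
```

View pics/s4.png

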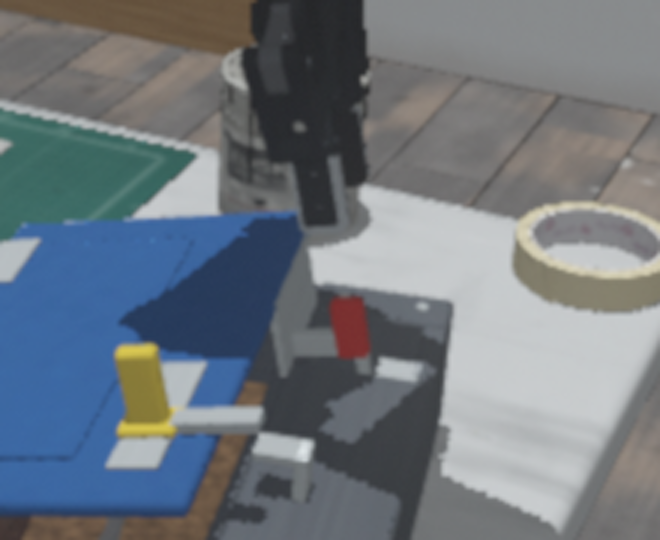

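The red tab's top is at px (376,229), which matches 0.2 rad with y -55. Descending onto it.

>>> drive_tool(
  commands="-0.047 -0.009 -0.23 0 0 0 50;-0.047 -0.009 -0.23 0 0 0 50;-0.047 -0.009 -0.23 0 0 0 50;0 0 0 0 0 0 50;0 0 0 0 0 0 0;0 0 0 0 0 0 0;0 0 0 0 0 0 0;0 0 0 0 0 0 0;0 0 0 0 0 0 0;0 0 0 0 0 0 0;0 0 0 0 0 0 0",
)

```text
time_s: 7.18
eef_pos: [491.1, -0.6, 106.7]
ee_rot: [0.012, 0.989, 0.1, -0.105]
force: [1.2, -5.7, -0.2]
grip_width: 0.108
grip_force: 43.8
```

>>> drive_tool(
  commands="0 0 0.01 0 0 0 0;0.0087 -0.042 0 0 0 0 0;0.0087 -0.042 0 0 0 0 0;0.0087 -0.042 0 0 0 0 0;0.0087 -0.042 0 0 0 0 0;0.0087 -0.042 0 0 0 0 0;0.0087 -0.042 0 0 0 0 0;0 0 0 0 0 0 0;0 0 0 0 0 0 0;0 0 0 0 0 0 0",
)

```text
time_s: 8.02
eef_pos: [496.4, -25.4, 107.0]
ee_rot: [0.012, 0.989, 0.099, -0.105]
force: [5.6, -0.4, -0.6]
grip_width: 0.104
grip_force: 43.9
```

>>> drive_tool(
  commands="0.0203 0.0042 0.0865 -0.0058 0.028 0 0;0.0203 0.0042 0.0865 -0.0058 0.028 0 0;0.0203 0.0042 0.0865 -0.0058 0.028 0 0;0.0203 0.0042 0.0865 -0.0058 0.028 0 0;0.0343 0.0071 0.079 -0.0058 0.028 0 0;0.0343 0.0071 0.079 -0.0058 0.028 0 0;0.0343 0.0071 0.079 -0.0058 0.028 0 0;0.0343 0.0071 0.079 -0.0058 0.028 0 0;0 0 0 0 0 0 0;0 0 0 0 0 0 0",
)

```text
time_s: 8.85
eef_pos: [516.8, -20.5, 172.4]
ee_rot: [0.02, 0.976, 0.098, -0.195]
force: [1.1, -0.8, -1.1]
grip_width: 0.103
grip_force: 42.7
```

Moving as planned; continuing past 0.9 rad.

>>> drive_tool(
  commands="0.0475 0.0098 0.0715 -0.0058 0.028 0 0;0.0475 0.0098 0.0715 -0.0058 0.028 0 0;0.0475 0.0098 0.0715 -0.0058 0.028 0 0;0.0475 0.0098 0.0715 -0.0058 0.028 0 0;0.0595 0.0123 0.0615 -0.0058 0.028 0 0;0.0595 0.0123 0.0615 -0.0058 0.028 0 0;0.0595 0.0123 0.0615 -0.0058 0.028 0 0;0.0595 0.0123 0.0615 -0.0058 0.028 0 0;0 0 0 0 0 0 0;0 0 0 0 0 0 0;0 0 0 0 0 0 0",
)

```text
time_s: 9.77
eef_pos: [559.2, -11.5, 225.6]
ee_rot: [0.029, 0.954, 0.096, -0.281]
force: [-2.7, 1.7, 1.3]
grip_width: 0.104
grip_force: 41.8
```

Run:
```python
from rig import *;import cv2
p=capture("side");i=p["pixels"]
cv2.imwrite("pics/s5.png",cv2.resize(i[40:340,180:500],None,fx=2,fy=2,interpolation=cv2.INTER_CUBIC))
```

```text
(no output)
```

View pics/s5.png

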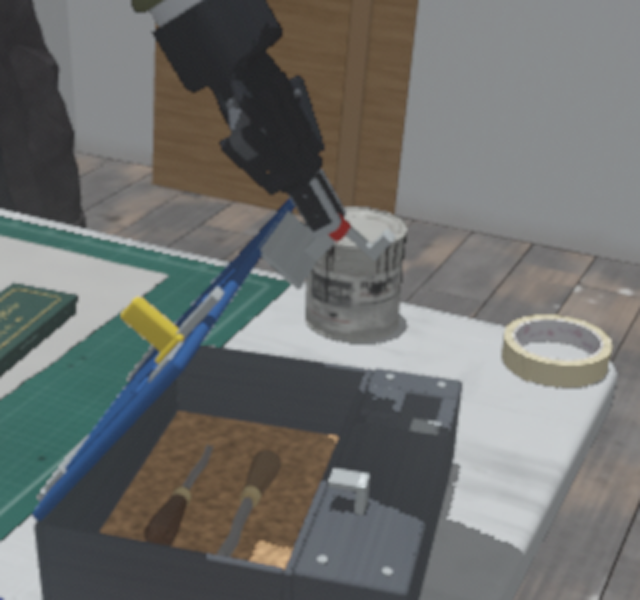

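The lid stands at about 0.9 rad with the catch gripped (crop about 340,230). Next I release it and back off along the tool axis.

>>> drive_tool(
  commands="0 0 0 0 0 0 40;0 0 0 0 0 0 40;0 0 0 0 0 0 40;0 0 0 0 0 0 40;0 0 0 0 0 0 40;0.05 0.01 0.084 0 0 0 40;0.1 0.02 0.168 0 0 0 40;0.1 0.02 0.168 0 0 0 40;0.1 0.02 0.168 0 0 0 40;0 0 0.2 0 0 0 40;0 0 0.2 0 0 0 40;0 0 0 0 0 0 40;0 0 0 0 0 0 40;0 0 0 0 0 0 40;0 0 0 0 0 0 40;0 0 0 0 0 0 40",
)

```text
time_s: 11.15
eef_pos: [594.5, -4.5, 323.4]
ee_rot: [0.029, 0.954, 0.096, -0.283]
force: [-0.2, -0.5, -0.0]
grip_width: 0.402
grip_force: 0.0
```

Run:
```python
from rig import *;import cv2
p=capture("side");i=p["pixels"]
cv2.imwrite("pics/s6.png",i)
```

```text
(no output)
```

View pics/s6.png

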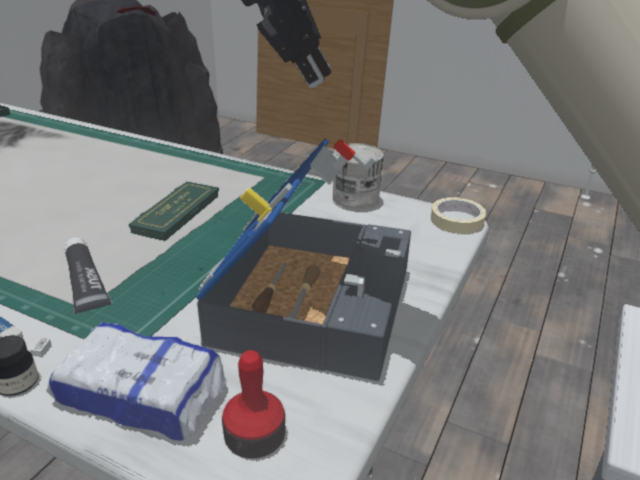

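The lid stands open by itself (top edge about 325,145) and the gripper is clear of it (about 315,80).

```bash
python3 -c "
from rig import finish_job;print(finish_job())"
```

```text
the job is handed in; nothing more can be done
None
```

The case is open: I drew the bolt, pushed the catch over, and left the lid standing by itself at about 0.9 rad with the gripper clear; the job was handed in at about 11 s, and no verdict came back.

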